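# Wind down a turntable platform's levelling jack

### The job

The record-player platform still has one levelling leg hanging in the air. Turn the crank with the yellow knob clockwise (seen from above) until its rubber foot presses firmly on its brick pad and the crank clearly gets heavier, then stop without forcing it and let go. Leave the jack with the black knob, the mug and the jar alone.

Things in the scene. Friction and masses are not known exactly. Their poses are not given: they have to be found in the camera images.
- jack_knob (a point): centre (half-way up the gripped part) of the upright yellow crank knob, a cylinder 26 mm in diameter, 50 mm tall, 200 mm above the desk. It spins freely on its pin, so it can be held with an unchanging hand while led round. It stands on the crank arm (steel bar 16 mm wide), whose top is 29 mm below this point. Its pin is 50 mm from the jack's axis.
- jack_axis (a point): point on the vertical crank axis of the yellow-knob jack, 165 mm above the desk; the knob circles it at radius 50 mm. Housing: grey cylinder 54 mm in diameter, top at 150 mm. The jack stands on the left or right side of the platform, either way. The turntable beside it is at most 151 mm high, so the whole knob circle is free.
- jack_crank (a joint): yellow-knob crank angle (rad), growing clockwise seen from above; 1 rad lowers the leg 5 mm. Starts at 2.5 to 5; the foot meets the pad at about 7.0. Turning free takes 2.4 N at the knob (held still, it reads within 2.4 N either way); once the foot stands, the load climbs about 1 N per 0.1 rad (10 N on the foot). It stays where left, but from above 25 N on the foot it springs back to about 25 N.
- jack_foot: round black rubber foot, 60 mm in diameter, on a spring (20 N/mm) under the yellow-knob jack; origin at the centre of its sole. It starts 10 to 23 mm above its pad. It does its job with 10 N or more on the pad; more than 150 N (1.5 rad past touching) would lift the platform and must not be reached.
- pad: brick-red square pad 100 x 100 x 20 mm under the yellow-knob jack, loose on the desk; origin at the centre of its underside, its top 20 mm above the desk.
- other_crank (a joint): angle (rad) of the crank of the second jack, alike but with a black knob, on the platform's other side; its foot already stands on its own brick pad. Not to be turned.
- other_knob (a point): centre (half-way up) of the black knob, 200 mm above the desk, otherwise as the yellow one.
- mug: blue mug, 76 mm across, 90 mm tall, beside the platform towards the robot; origin at the centre of its underside.
- jar: amber jar with orange label and white cap, 72 mm across, 130 mm tall, beside the platform towards the robot; origin at the centre of its underside.
There are look-alikes about, which are no part of the job. Leave any blue or pink look-alike of the pad alone.

How it is judged:
By the outcome, as a careful person would: the job done as asked, in the order asked, and still so for the second after the job is handed in, with the robot touching nothing.
It also fails if it takes over 48 s, if anything falls off the work surface, if the arm or the gripper's body presses on something with over 40 N, if the wrist force passes 120 N, or if a joint passes its speed limit or range.

### The arm

A 6-joint arm with a two-finger parallel gripper is mounted at the origin on the work surface. World frame = base frame: x ahead of the robot, y to its left, z up, the work surface at z = 0. Lengths are in m, angles in rad, forces in N, time in s.
With the tool pointing down it reaches from about 0.25 to 0.725 m from the base axis. Payload 4 kg.
Tool frame: the origin (TCP) lies between the finger pads; the fingertips stand 11 mm ahead of it and the grasp point (between the pads) lies 8 mm behind it (bot.tip_extent is the distance from the TCP to the fingertips, in m); z points along the fingers, y is the line along which they close (so a half turn about z gives the same grasp; the last joint's range is limited). The gripper opens to 85 mm and grips with 20 to 120 N. Pads are 22 mm wide; open, the fingers measure 114 mm over their backs; the gripper's body (76 mm by 85 mm) begins 54 mm behind the grasp point. The pads swing forward as they close: fully open they stand 13 mm farther back than shut.
Start: joints at [1.193, 0.241, 0.005, 1.335, 0, 1.571], TCP at [0.184, 0.465, 0.242] pointing down, gripper open.
Joint ranges: [-2.72, 2.72], [-1.05, 1.87], [-1.09, 1.28], [-1.99, 2.15], [-1.42, 1.44], [-3.14, 3.14]. Speed limits (rad/s): [2.79, 2.79, 3.14, 3.14, 3.14, 3.14].

### API

Orientations are given as a unit quaternion [x, y, z, w].
In Python, from workcell import bot gives the robot as it stands. The module is installed in compiled form; this text tells all that it offers.
- The arm moves only by the tool drive_tool, never from a script. Its argument "rows" is a list of rows, each an object of numbers: "dx", "dy", "dz": the shift along the tool's x, y, z in units of 50 mm (1.0 is 50 mm); "wx", "wy", "wz": the turn, a rotation vector about the tool's x, y, z in units of 5 degrees (1.0 is 5 degrees); "hand": the finger opening in mm, from 0 to 85.4. A call has 1 to 20 rows; each row is the pose to reach, as a shift and turn from the pose commanded when the call began, along the tool's axes at that moment; what a row does not reach only later rows make up. A row lasts 1/10 s, in which the tool goes at most 50 mm and 8.59 degrees, less where a joint would pass 70% of its speed; a pose out of reach is approached as far as the arm can. A call with a gripper value outside its range is refused whole. The fingers move at their own pace and stop on an object; the grip force is fixed at half the most. Time passes only in rows, so rows that repeat a pose let the fingers close. It gives the time, the measured TCP pose, the force, the opening and the grip force at its end, in the units of the state.
- bot.get_obs(): the state, without advancing time (a new reading comes with each control period).
- bot.camera(name): name is "scene" or "top"; returns the picture (384x512x3 uint8, red, green, blue); there is no depth.
- bot.get_calibration(name): a dict with "vfov" (degrees; the focal length in pixels is half the picture's height over the tangent of half this angle, whatever the lens; pixels are square), "cx", "cy" (the principal point, pixels), "origin" and "rotation" of the camera in the world. Camera axes: x right, y up, looking along -z (the intrinsics and any distortion apply to the point x, -y, -z); pixel columns grow to the right and rows downward; lengths in m; the calibration is good to about 2 mm. A picture is of the moment at which its call begins. get_calibration takes no time and is no camera call.
- bot.job_done(): hands the job in; it is judged then, once.
Trained networks look in the newest picture that a camera, given by its name, has taken for a name from the list of things; names that differ only in an ending like _2 or _b are one class to them, and where a whole thing is asked for, a point or a joint stands for the part that bears it (a point fixed in the world has none). Each returns a list of dicts, best first, with "score" (0 to 1); they miss things now and then, are a little off and sometimes report something else, mostly with a low value. They report only what shows in the picture. A call takes as long as a camera call. They do not tell look-alikes from the thing itself.
- bot.look_for(camera, thing): "extent" ([centre column, centre row, width, height] in pixels, round what is visible of it).
- bot.outline_of(camera, thing): "region" (384x512 bool, what is visible of it) and "extent" ([centre column, centre row, width, height] in pixels, round what is visible of it).
The state is a dict: "clock": time; "joint_pos": joint angles; "joint_vel": joint speeds; "tau": joint torques, N m; "eef_pos": TCP position; "tool_rot": TCP orientation; "ft_force": force on the tool from outside, world axes, zero at the start; "ft_torque": the same for the moment, N m; "grip_width": finger opening in m; "grasp_force": force on a finger pad.
Only numpy, scipy, OpenCV 4.12 (cv2) and the standard library are available. Lean on these libraries where they do the work, as an engineer would, in place of code of your own. Each camera call takes 0.05 s, during which the arm holds its last target. There are 200 camera calls.

## Working session

There is one attempt and no reset: what is moved stays moved. The work goes in short steps, Python scripts to look and compute and a tool call to move; the robot and the scene stay as the last step left them, time stands still between calls to the robot, and variables do not carry over. Pictures are saved under pics/ and viewed, at most 10 in all, crops included, and the job is handed in when it is done.

Besides the shell and the picture viewer there is one more tool, called as name(argument=value, ...), one argument or row to a line, values as JSON. drive_tool: Moves the arm, as the interface text tells. Its arguments: {"type":"object","properties":{"rows":{"type":"array","items":{"type":"object","properties":{"dx":{"type":"number"},"dy":{"type":"number"},"dz":{"type":"number"},"wx":{"type":"number"},"wy":{"type":"number"},"wz":{"type":"number"},"hand":{"type":"number"}}}}},"required":["rows"]}

```bash
mkdir -p pics; cat > h.py <<'E'
import numpy as np, cv2
from workcell import bot
def K(n):
    c=bot.get_calibration(n); f=192/np.tan(np.radians(c['vfov'])/2); return c,f
def ray(n,u,v):
    c,f=K(n); R=np.array(c['rotation']); d=R@np.array([(u-c['cx'])/f,-(v-c['cy'])/f,-1.]); return np.array(c['origin']),d
def atz(n,u,v,z):
    o,d=ray(n,u,v); return o+d*(z-o[2])/d[2]
def proj(n,p):
    c,f=K(n); q=np.array(c['rotation']).T@(np.array(p)-c['origin']); return c['cx']+f*q[0]/-q[2], c['cy']-f*q[1]/-q[2]
def tri(a,b):
    (o1,d1),(o2,d2)=a,b; s=np.linalg.lstsq(np.c_[d1,-d2],o2-o1,rcond=None)[0]
    p,q=o1+d1*s[0],o2+d2*s[1]; return (p+q)/2,np.linalg.norm(p-q)
E
python3 - <<'E'
from h import *
np.set_printoptions(precision=4,suppress=True)
for n in("scene","top"):
    im=bot.camera(n); cv2.imwrite(f"pics/{n}.png",im[:,:,::-1]); print(bot.get_calibration(n))
    for t in("jack_knob","jack_axis","other_knob","jack_foot","pad","mug","jar"):
        print(n,t,[(np.round(r['extent'],1),round(r['score'],2)) for r in bot.look_for(n,t)][:4])
print(bot.get_obs())
E
```

```text
{'vfov': 45.31996485400522, 'cx': 263.11338451112374, 'cy': 189.95983645771923, 'origin': array([1.3458, 0.2527, 1.5344]), 'rotation': array([0.1648, 0.2201, 0.7813, 0.5603])}
scene jack_knob []
scene jack_axis [(array([327.9, 231.5,  25.3,  30.8]), 0.72)]
scene other_knob [(array([217.8, 163.9,  13.3,  14.7]), 0.55)]
scene jack_foot [(array([328.6, 243.3,  11.5,   7.6]), 0.59)]
scene pad [(array([327. , 242.4,  30.3,  23.6]), 0.79), (array([327.1, 285.4,  34.8,  36.8]), 0.73), (array([377.2, 253.2,  42.5,  32.1]), 0.71)]
scene mug [(array([397.6, 188.8,  28.7,  29. ]), 0.86)]
scene jar [(array([183.9, 134.5,  19.6,  29.2]), 0.58)]
{'vfov': 44.34810600303037, 'cx': 261.51329306610194, 'cy': 198.65173890285368, 'origin': array([ 0.2155, -0.0085,  1.7638]), 'rotation': array([ 0.063 , -0.0635, -0.7038,  0.7048])}
top jack_knob []
top jack_axis [(array([188.9, 176. ,  23.1,  29. ]), 0.67)]
top other_knob [(array([315.6, 197.2,   6.2,  11.9]), 0.58)]
top jack_foot []
top pad [(array([149.2, 189.9,  33.1,  37.7]), 0.97), (array([190.4, 191.2,  20.1,  17.8]), 0.79), (array([182.6, 146.1,  27.2,  28.5]), 0.62)]
top mug [(array([131.8, 259.1,  30.5,  29.5]), 0.95), (array([312.5, 192.8,  10.8,  23.6]), 0.4)]
top jar [(array([373.7, 251.8,  27.2,  24.4]), 0.85)]
{'clock': 0.8, 'joint_pos': array([ 1.193 ,  0.2406,  0.005 ,  1.3352, -0.    ,  1.5708]), 'joint_vel': array([ 0.0003,  0.0004,  0.0007,  0.0018, -0.    , -0.0022]), 'tau': array([ -0.0003, -37.2154,  25.2677,   0.0009,  -0.0001,  -0.    ]), 'eef_pos': array([0.1844, 0.4647, 0.2423]), 'tool_rot': array([0.1878, 0.9822, 0.    , 0.    ]), 'ft_force': array([-0.2793, -0.0578,  0.4294]), 'ft_torque': array([-0.0052, -0.0135, -0.0357]), 'grasp_force': 0.0, 'grip_width': 0.0851710193876063}
```

View pics/scene.png

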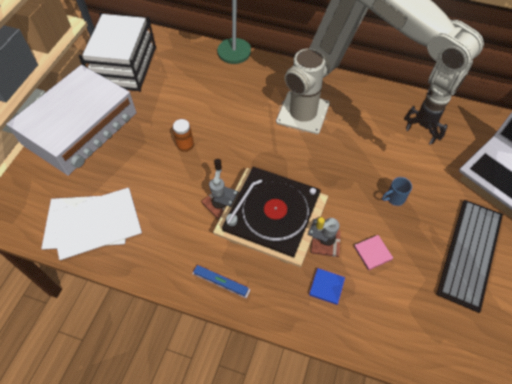

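View pics/top.png

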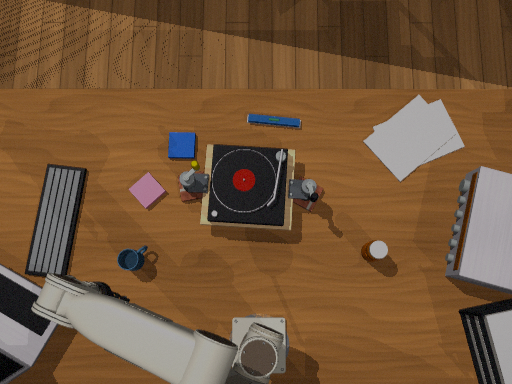

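The scene shows the yellow knob near (321,223) and the black knob at (218,164). In the top view yellow is near (195,165) and black near (313,197). The look-alikes for the pad are the blue (182,146) and pink (148,190) squares in the top view; the brick pad is at (190,191). I'll check the choice in a close crop and measure it.

```bash
cat > t.py <<'E'
import re
s=open('h.py').read()
s=s.replace("import numpy as np, cv2","import numpy as np, cv2\nfrom scipy.spatial.transform import Rotation as Ro").replace("np.array(c['rotation'])","Ro.from_quat(c['rotation']).as_matrix()")
open('h.py','w').write(s)
E
python3 t.py
python3 - <<'E'
from h import *
np.set_printoptions(precision=4,suppress=True)
o=[];px={}
for n,(u,v) in dict(scene=(325,232),top=(190,178)).items():
    im=bot.camera(n); c=im[v-32:v+32,u-32:u+32]; o.append(cv2.resize(c[:,:,::-1],(400,400),interpolation=cv2.INTER_NEAREST))
    h=cv2.cvtColor(c,cv2.COLOR_RGB2HSV); m=((h[...,0]>22)&(h[...,0]<36)&(h[...,1]>150)&(h[...,2]>90))
    ys,xs=np.nonzero(m); print(n,len(xs),xs.min()+u-32,xs.max()+u-32,ys.min()+v-32,ys.max()+v-32)
    px[n]=(xs.mean()+u-32,ys.mean()+v-32); print(px[n],atz(n,*px[n],.2))
    for r in bot.outline_of(n,"jack_axis")[:1]: print(r['extent'])
print(tri(ray("scene",*px["scene"]),ray("top",*px["top"])))
print("base",proj("top",(0,0,0)),proj("scene",(0,0,0)))
cv2.imwrite("pics/crop.png",np.hstack(o))
E
```

```text
scene 59 317 324 218 228
(np.float64(319.9830508474576), np.float64(222.5084745762712)) [0.6119 0.2188 0.2   ]
[327.6, 230.7, 23.5, 31.2]
top 39 191 197 160 166
(np.float64(193.94871794871796), np.float64(163.28205128205127)) [0.6213 0.2218 0.2   ]
[188.9, 178.2, 20.2, 29.5]
(array([0.6183, 0.2196, 0.2119]), np.float64(0.0009639702861999633))
base (np.float64(258.6750948722131), np.float64(344.7530603811191)) (np.float64(302.096095090259), np.float64(112.79816772946432))
```

View pics/crop.png

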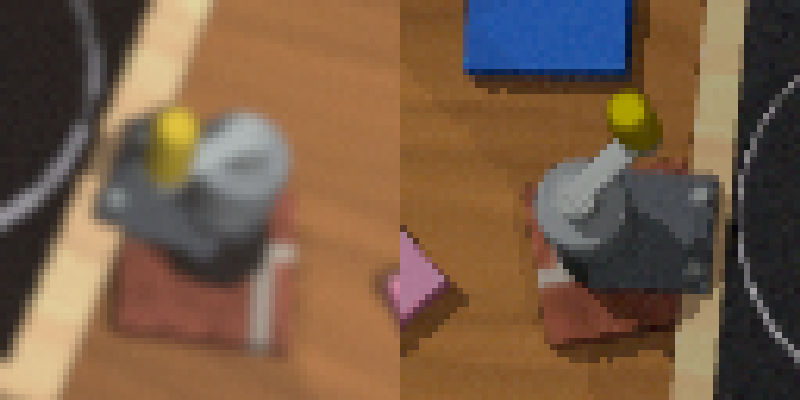

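The crop confirms the yellow knob on its crank arm. In the scene it is at (320,223) and in the top view at (194,163). The arm leads to the grey housing at top (187,179), above the brick pad. Next I'll fit the geometry.

```bash
cat > fit.py <<'E'
from h import *
from scipy.optimize import minimize
np.set_printoptions(precision=4,suppress=True)
def mask(n):
    im=bot.camera(n); h=cv2.cvtColor(im,cv2.COLOR_RGB2HSV)
    m=((h[...,0]>22)&(h[...,0]<36)&(h[...,1]>140)&(h[...,2]>70)); z=np.zeros_like(m)
    u,v=dict(scene=(320,223),top=(194,163))[n]; z[v-9:v+9,u-9:u+9]=1; return im,(m&z).astype(np.float32)
M={n:mask(n) for n in("scene","top")}
t=np.linspace(0,2*np.pi,40)
def sil(n,p):
    P=[proj(n,(p[0]+.013*np.cos(a),p[1]+.013*np.sin(a),p[2]+z)) for z in(-.025,.025) for a in t]
    hull=cv2.convexHull(np.float32([((u-dict(scene=300,top=170)[n])*8+4,(v-dict(scene=200,top=140)[n])*8+4) for u,v in P])).astype(np.int32)
    a=np.zeros((400,400),np.float32); cv2.fillConvexPoly(a,hull,1); return cv2.resize(a,(50,50),interpolation=cv2.INTER_AREA)
def cost(p,ns=("scene","top")):
    s=0
    for n in ns:
        u0,v0=dict(scene=(300,200),top=(170,140))[n]; s+=np.abs(sil(n,p)-M[n][1][v0:v0+50,u0:u0+50]).sum()
    return s
for z in(None,.2):
    f=(lambda q:cost(q)) if z is None else (lambda q:cost([*q,z]))
    x0=[.617,.22,.2][:3 if z is None else 2]
    r=minimize(f,x0,method='Nelder-Mead',options=dict(initial_simplex=np.vstack([x0]+[np.array(x0)+.008*e for e in np.eye(len(x0))]),xatol=2e-4)); print(z,r.x,r.fun,M['scene'][1].sum(),M['top'][1].sum())
print("housing top z.15",atz("top",186.5,178.7,.15), "arm pivot",atz("top",186.3,179,.171))
print("scene housing top",atz("scene",293+245/6.25-.5,200+150/6.25-.5,.171))
E
python3 fit.py
python3 - <<'E'
from h import *
for n in("scene","top"):
    for z in (.15,):
        pass
E
```

```text
Traceback (most recent call last):
  File "fit.py", line 22, in <module>
    r=minimize(f,x0,method='Nelder-Mead',options=dict(initial_simplex=np.vstack([x0]+[np.array(x0)+.008*e for e in np.eye(len(x0))]),xatol=2e-4)); print(z,r.x,r.fun,M['scene'][1].sum(),M['top'][1].sum())
  File "fit.py", line 20, in <lambda>
    f=(lambda q:cost(q)) if z is None else (lambda q:cost([*q,z]))
                ~~~~^^^
  File "fit.py", line 17, in cost
    u0,v0=dict(scene=(300,200),top=(170,140))[n]; s+=np.abs(sil(n,p)-M[n][1][v0:v0+50,u0:u0+50]).sum()
                                                            ~~~^^^^^
  File "fit.py", line 11, in sil
    P=[proj(n,(p[0]+.013*np.cos(a),p[1]+.013*np.sin(a),p[2]+z)) for z in(-.025,.025) for a in t]
       ~~~~^^^^^^^^^^^^^^^^^^^^^^^^^^^^^^^^^^^^^^^^^^^^^^^^^^^^
  File "h.py", line 11, in proj
    c,f=K(n); q=Ro.from_quat(c['rotation']).as_matrix().T@(np.array(p)-c['origin']); return c['cx']+f*q[0]/-q[2], c['cy']-f*q[1]/-q[2]
        ~^^^
  File "h.py", line 5, in K
    c=bot.get_calibration(n); f=192/np.tan(np.radians(c['vfov'])/2); return c,f
ValueError: time passes only in moves, steps and waits
```

```bash
sed -i 's/^def K/from functools import lru_cache\n@lru_cache\ndef K/' h.py; python3 fit.py
```

```text
None [0.6157 0.219  0.1971] 58.125 64.0 59.0
0.2 [0.6158 0.2187] 58.78125 64.0 59.0
housing top z.15 [0.5785 0.2538 0.15  ] arm pivot [0.5727 0.2511 0.171 ]
scene housing top [0.5869 0.2562 0.171 ]
```

drive_tool(
  rows=[
    {"dx": -0.5, "dy": 0, "dz": -0.8},
    {"dx": -1.5, "dy": -0.2, "dz": -0.8},
    {"dx": -2.5, "dy": -0.4, "dz": -0.8},
    {"dx": -3.5, "dy": -0.5, "dz": -0.8},
    {"dx": -4.5, "dy": -0.6, "dz": -0.8},
    {"dx": -5.5, "dy": -0.8, "dz": -0.8},
    {"dx": -6.5, "dy": -0.9, "dz": -0.8},
    {"dx": -7.5, "dy": -1.1, "dz": -0.8},
    {"dx": -8.5, "dy": -1.2, "dz": -0.8},
    {"dx": -9.3, "dy": -1.3, "dz": -0.8},
    {"dx": -9.83, "dy": -1.39, "dz": -0.8},
    {"dx": -9.83, "dy": -1.39, "dz": -0.8},
    {"dx": -9.83, "dy": -1.39, "dz": -0.8},
    {"dx": -9.83, "dy": -1.39, "dz": -0.8},
  ],
)

```text
invalid input at $.rows[0]: expected keys dx, dy, dz, wx, wy, wz, hand
```

drive_tool(
  rows=[
    {"dx": -0.5, "dy": 0, "dz": -0.8, "wx": 0, "wy": 0, "wz": 0, "hand": 85},
    {"dx": -1.5, "dy": -0.2, "dz": -0.8, "wx": 0, "wy": 0, "wz": 0, "hand": 85},
    {"dx": -2.5, "dy": -0.4, "dz": -0.8, "wx": 0, "wy": 0, "wz": 0, "hand": 85},
    {"dx": -3.5, "dy": -0.5, "dz": -0.8, "wx": 0, "wy": 0, "wz": 0, "hand": 85},
    {"dx": -4.5, "dy": -0.6, "dz": -0.8, "wx": 0, "wy": 0, "wz": 0, "hand": 85},
    {"dx": -5.5, "dy": -0.8, "dz": -0.8, "wx": 0, "wy": 0, "wz": 0, "hand": 85},
    {"dx": -6.5, "dy": -0.9, "dz": -0.8, "wx": 0, "wy": 0, "wz": 0, "hand": 85},
    {"dx": -7.5, "dy": -1.1, "dz": -0.8, "wx": 0, "wy": 0, "wz": 0, "hand": 85},
    {"dx": -8.5, "dy": -1.2, "dz": -0.8, "wx": 0, "wy": 0, "wz": 0, "hand": 85},
    {"dx": -9.3, "dy": -1.3, "dz": -0.8, "wx": 0, "wy": 0, "wz": 0, "hand": 85},
    {"dx": -9.83, "dy": -1.39, "dz": -0.8, "wx": 0, "wy": 0, "wz": 0, "hand": 85},
    {"dx": -9.83, "dy": -1.39, "dz": -0.8, "wx": 0, "wy": 0, "wz": 0, "hand": 85},
    {"dx": -9.83, "dy": -1.39, "dz": -0.8, "wx": 0, "wy": 0, "wz": 0, "hand": 85},
    {"dx": -9.83, "dy": -1.39, "dz": -0.8, "wx": 0, "wy": 0, "wz": 0, "hand": 85},
    {"dx": -9.83, "dy": -1.39, "dz": -0.8, "wx": 0, "wy": 0, "wz": 0, "hand": 85},
  ],
)

```text
clock: 2.7
eef_pos: [0.6147, 0.2199, 0.2828]
tool_rot: [0.187, 0.982, 0.0, 0.0]
ft_force: [-0.4, -0.0, -0.2]
grip_width: 0.0849
grasp_force: 0.0
```

```bash
python3 - <<'E'
from h import *
o=[]
for n,(u,v) in dict(scene=(322,222),top=(192,172)).items():
    im=bot.camera(n); c=im[v-40:v+40,u-40:u+40]; o.append(cv2.resize(c[:,:,::-1],(400,400),interpolation=cv2.INTER_CUBIC))
cv2.imwrite("pics/crop2.png",np.hstack(o)); print(bot.get_obs()['joint_pos'])
E
```

```text
[3.43332565e-01 5.59003716e-01 5.84481730e-01 1.59562863e+00
 5.24210154e-05 7.19397754e-01]
```

View pics/crop2.png

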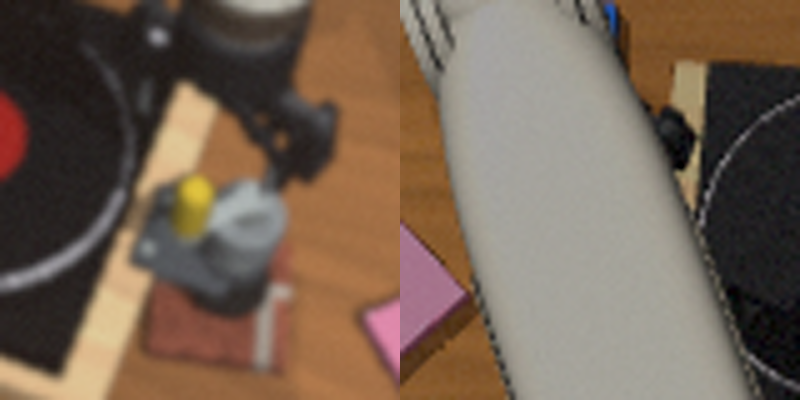

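Scene crop: the open fingers hover above the knob at about (317,223), with a finger on each side. Now descend and close.

drive_tool(
  rows=[
    {"dx": 0, "dy": 0, "dz": 0.5, "wx": 0, "wy": 0, "wz": 0, "hand": 85},
    {"dx": 0, "dy": 0, "dz": 1.1, "wx": 0, "wy": 0, "wz": 0, "hand": 85},
    {"dx": 0, "dy": 0, "dz": 1.6, "wx": 0, "wy": 0, "wz": 0, "hand": 85},
    {"dx": 0, "dy": 0, "dz": 1.75, "wx": 0, "wy": 0, "wz": 0, "hand": 60},
    {"dx": 0, "dy": 0, "dz": 1.75, "wx": 0, "wy": 0, "wz": 0, "hand": 40},
    {"dx": 0, "dy": 0, "dz": 1.75, "wx": 0, "wy": 0, "wz": 0, "hand": 30},
    {"dx": 0, "dy": 0, "dz": 1.75, "wx": 0, "wy": 0, "wz": 0, "hand": 20},
    {"dx": 0, "dy": 0, "dz": 1.75, "wx": 0, "wy": 0, "wz": 0, "hand": 20},
    {"dx": 0, "dy": 0, "dz": 1.75, "wx": 0, "wy": 0, "wz": 0, "hand": 20},
    {"dx": 0, "dy": 0, "dz": 1.75, "wx": 0, "wy": 0, "wz": 0, "hand": 20},
    {"dx": 0, "dy": 0, "dz": 1.75, "wx": 0, "wy": 0, "wz": 0, "hand": 20},
  ],
)

```text
clock: 3.9
eef_pos: [0.6165, 0.2189, 0.1972]
tool_rot: [0.188, 0.982, 0.001, 0.002]
ft_force: [-0.0, -1.8, 6.5]
grip_width: 0.0245
grasp_force: 59.0
```

```bash
python3 - <<'E'
from h import *
o=bot.get_obs(); print(o['eef_pos'],o['ft_force'],o['ft_torque'],o['grip_width'],o['grasp_force'])
E
```

```text
[0.6165494  0.21886604 0.19718705] [-1.24989242e-03 -1.77446621e+00  6.48315693e+00] [-0.35852487  0.27856767 -0.00522313] 0.024534913359702325 58.999514621682465
```

```bash
cat >> h.py <<'E'
TX=np.array([2*.1878**2-1,2*.1878*.9822]);TY=np.array([2*.1878*.9822,1-2*.1878**2])
def arc(P,C,angs,r=.05):
    "rows from commanded P to C+r*u(phi0-a)"
    P,C=np.array(P),np.array(C); ph=np.arctan2(*(P-C)[::-1])
    for a in angs:
        d=C+r*np.array([np.cos(ph-a),np.sin(ph-a)])-P; print(f"{a:.2f}: {d@TX/.05:.2f} {d@TY/.05:.2f}  ",end='')
    print()
def obs(C):
    o=bot.get_obs(); p=o['eef_pos'][:2]; v=p-C; u=v/np.linalg.norm(v); t=np.array([u[1],-u[0]]); f=o['ft_force']
    print("pos",o['eef_pos'],"r",np.linalg.norm(v),"phi",np.arctan2(v[1],v[0]),"F",f,"Frad",f[:2]@u,"Ftan(cw)",f[:2]@t, 'T',o['ft_torque'])
E
python3 -c "
from h import *
P=(.6156,.2188);u=np.array([.0385,-.0341]);u/=np.linalg.norm(u);C=P-.05*u;print(C)
arc(P,C,[.08,.16,.24,.32,.4])
obs(C)"
```

```text
[0.57817059 0.25195176]
0.08: 0.03 -0.07  0.16: 0.07 -0.15  0.24: 0.11 -0.21  0.32: 0.15 -0.28  0.40: 0.21 -0.34  
pos [0.6165494  0.21886604 0.19718705] r 0.050671469309449726 phi -0.7114672982184131 F [-1.24989242e-03 -1.77446621e+00  6.48315693e+00] Frad 1.1576836055800832 Ftan(cw) 1.3448050266813145 T [-0.35852487  0.27856767 -0.00522313]
```

drive_tool(
  rows=[
    {"dx": 0.03, "dy": -0.07, "dz": 0, "wx": 0, "wy": 0, "wz": 0, "hand": 20},
    {"dx": 0.07, "dy": -0.15, "dz": 0, "wx": 0, "wy": 0, "wz": 0, "hand": 20},
    {"dx": 0.11, "dy": -0.21, "dz": 0, "wx": 0, "wy": 0, "wz": 0, "hand": 20},
    {"dx": 0.15, "dy": -0.28, "dz": 0, "wx": 0, "wy": 0, "wz": 0, "hand": 20},
    {"dx": 0.21, "dy": -0.34, "dz": 0, "wx": 0, "wy": 0, "wz": 0, "hand": 20},
    {"dx": 0.21, "dy": -0.34, "dz": 0, "wx": 0, "wy": 0, "wz": 0, "hand": 20},
  ],
)

```text
clock: 4.5
eef_pos: [0.6007, 0.2075, 0.1971]
tool_rot: [0.188, 0.982, 0.001, 0.002]
ft_force: [0.4, 0.5, 6.6]
grip_width: 0.0246
grasp_force: 59.2
```

```bash
python3 -c "
from h import *
C=np.array([.57817,.25195]);obs(C)
P=np.array((.6156,.2188))+.05*(.21*TX-.34*TY);print(P)
arc(P,C,[.1,.2,.3,.4,.5,.6])"
```

```text
pos [0.60068715 0.20745608 0.19714802] r 0.049867133927483015 phi -1.1023024332511298 F [0.42484711 0.45269916 6.5910412 ] Frad -0.21208381594350945 Ftan(cw) -0.5834826901593516 T [ 0.0723703  -0.03589483  0.03778915]
[0.5995691  0.20687274]
0.10: 0.07 -0.07  0.20: 0.15 -0.13  0.30: 0.23 -0.19  0.40: 0.32 -0.23  0.50: 0.41 -0.27  0.60: 0.51 -0.30
```

```bash
python3 -c "
from h import *
C=np.array([.57817,.25195])
P=np.array((.6156,.2188))+.05*(.21*TX-.34*TY)
arc(P,C,np.arange(1,13)*.1)"
```

```text
0.10: 0.07 -0.07  0.20: 0.15 -0.13  0.30: 0.23 -0.19  0.40: 0.32 -0.23  0.50: 0.41 -0.27  0.60: 0.51 -0.30  0.70: 0.61 -0.31  0.80: 0.71 -0.32  0.90: 0.81 -0.32  1.00: 0.91 -0.30  1.10: 1.01 -0.28  1.20: 1.10 -0.25
```

drive_tool(
  rows=[
    {"dx": 0.07, "dy": -0.07, "dz": 0, "wx": 0, "wy": 0, "wz": 0, "hand": 20},
    {"dx": 0.15, "dy": -0.13, "dz": 0, "wx": 0, "wy": 0, "wz": 0, "hand": 20},
    {"dx": 0.23, "dy": -0.19, "dz": 0, "wx": 0, "wy": 0, "wz": 0, "hand": 20},
    {"dx": 0.32, "dy": -0.23, "dz": 0, "wx": 0, "wy": 0, "wz": 0, "hand": 20},
    {"dx": 0.41, "dy": -0.27, "dz": 0, "wx": 0, "wy": 0, "wz": 0, "hand": 20},
    {"dx": 0.51, "dy": -0.3, "dz": 0, "wx": 0, "wy": 0, "wz": 0, "hand": 20},
    {"dx": 0.61, "dy": -0.31, "dz": 0, "wx": 0, "wy": 0, "wz": 0, "hand": 20},
    {"dx": 0.71, "dy": -0.32, "dz": 0, "wx": 0, "wy": 0, "wz": 0, "hand": 20},
    {"dx": 0.81, "dy": -0.32, "dz": 0, "wx": 0, "wy": 0, "wz": 0, "hand": 20},
    {"dx": 0.91, "dy": -0.3, "dz": 0, "wx": 0, "wy": 0, "wz": 0, "hand": 20},
    {"dx": 1.01, "dy": -0.28, "dz": 0, "wx": 0, "wy": 0, "wz": 0, "hand": 20},
    {"dx": 1.1, "dy": -0.25, "dz": 0, "wx": 0, "wy": 0, "wz": 0, "hand": 20},
  ],
)

```text
clock: 5.7
eef_pos: [0.5462, 0.2162, 0.1971]
tool_rot: [0.188, 0.982, 0.002, 0.003]
ft_force: [3.4, 0.6, 5.2]
grip_width: 0.0244
grasp_force: 59.1
```

```bash
python3 -c "
from h import *
C=np.array([.57817,.25195]);obs(C)
P=np.array((.6156,.2188))+.05*(1.31*TX-.59*TY);print(P)
arc(P,C,np.arange(1,7)*.1)"
```

```text
pos [0.54616345 0.21624323 0.19711628] r 0.04795197927998022 phi -2.301603474782649 F [3.38858067 0.60254375 5.21974186] Frad -2.7104546440716537 Ftan(cw) -2.1210784001370127 T [ 0.0140376  -0.74360722 -0.02440743]
[0.54383725 0.21554475]
0.10: 0.09 0.04  0.20: 0.18 0.09  0.30: 0.26 0.15  0.40: 0.33 0.22  0.50: 0.40 0.29  0.60: 0.46 0.37
```

```bash
python3 -c "
from h import *
C=np.array([.58,.2530]);obs(C)
P=np.array((.6156,.2188))+.05*(1.31*TX-.59*TY);print(P)
arc(P,C,np.arange(1,7)*.1)"
```

```text
pos [0.54616345 0.21624323 0.19711628] r 0.049959702726852684 phi -2.3148513243015296 F [3.38858067 0.60254375 5.21974186] Frad -2.738315703205772 Ftan(cw) -2.084985627450239 T [ 0.0140376  -0.74360722 -0.02440743]
[0.54383725 0.21554475]
0.10: 0.07 0.08  0.20: 0.16 0.13  0.30: 0.24 0.19  0.40: 0.31 0.26  0.50: 0.38 0.33  0.60: 0.44 0.41
```

drive_tool(
  rows=[
    {"dx": 0.07, "dy": 0.08, "dz": 0, "wx": 0, "wy": 0, "wz": 0, "hand": 20},
    {"dx": 0.16, "dy": 0.13, "dz": 0, "wx": 0, "wy": 0, "wz": 0, "hand": 20},
    {"dx": 0.24, "dy": 0.19, "dz": 0, "wx": 0, "wy": 0, "wz": 0, "hand": 20},
    {"dx": 0.31, "dy": 0.26, "dz": 0, "wx": 0, "wy": 0, "wz": 0, "hand": 20},
    {"dx": 0.38, "dy": 0.33, "dz": 0, "wx": 0, "wy": 0, "wz": 0, "hand": 20},
  ],
)

```text
clock: 6.2
eef_pos: [0.5328, 0.2372, 0.1971]
tool_rot: [0.188, 0.982, -0.0, 0.001]
ft_force: [-2.3, -3.5, 9.8]
grip_width: 0.0243
grasp_force: 59.6
```

```bash
python3 -c "
from h import *
C=np.array([.58,.2530]);obs(C)
P=np.array((.6156,.2188))+.05*(1.69*TX-.26*TY);print(P)
arc(P,C,np.arange(1,7)*.1)"
```

```text
pos [0.53275738 0.23722148 0.19711931] r 0.04980789322733279 phi -2.819252092514807 F [-2.30658706 -3.53030863  9.75986409] Frad 3.3061473197411404 Ftan(cw) -2.6177877674068757 T [-0.72779745  0.22924106 -0.03297456]
[0.53226455 0.23789025]
0.10: 0.06 0.08  0.20: 0.11 0.17  0.30: 0.15 0.26  0.40: 0.18 0.35  0.50: 0.21 0.45  0.60: 0.22 0.55
```

drive_tool(
  rows=[
    {"dx": 0.06, "dy": 0.08, "dz": 0, "wx": 0, "wy": 0, "wz": 0, "hand": 20},
    {"dx": 0.11, "dy": 0.17, "dz": 0, "wx": 0, "wy": 0, "wz": 0, "hand": 20},
    {"dx": 0.15, "dy": 0.26, "dz": 0, "wx": 0, "wy": 0, "wz": 0, "hand": 20},
    {"dx": 0.18, "dy": 0.35, "dz": 0, "wx": 0, "wy": 0, "wz": 0, "hand": 20},
  ],
)

```text
clock: 6.6
eef_pos: [0.5303, 0.2573, 0.1971]
tool_rot: [0.188, 0.982, 0.0, 0.001]
ft_force: [-4.4, -2.1, 10.0]
grip_width: 0.0246
grasp_force: 59.6
```

```bash
python3 -c "
from h import *
C=np.array([.58,.2530]);obs(C)
P=np.array((.6156,.2188))+.05*(1.87*TX+.09*TY);print(P)
arc(P,C,np.arange(1,7)*.1)"
```

```text
pos [0.53032993 0.25728724 0.1971087 ] r 0.04985474928825 phi 3.0554917718924166 F [-4.41701767 -2.10446405 10.01673065] Frad 4.219682888609677 Ftan(cw) -2.4765076891616915 T [-0.53965653  0.58351604 -0.01287454]
[0.53035539 0.25747607]
0.10: 0.03 0.10  0.20: 0.04 0.20  0.30: 0.04 0.30  0.40: 0.04 0.39  0.50: 0.02 0.49  0.60: -0.00 0.59
```

drive_tool(
  rows=[
    {"dx": 0.03, "dy": 0.1, "dz": 0, "wx": 0, "wy": 0, "wz": 0, "hand": 20},
    {"dx": 0.05, "dy": 0.2, "dz": 0, "wx": 0, "wy": 0, "wz": 0, "hand": 20},
    {"dx": 0.05, "dy": 0.3, "dz": 0, "wx": 0, "wy": 0, "wz": 0, "hand": 20},
    {"dx": 0.05, "dy": 0.39, "dz": 0, "wx": 0, "wy": 0, "wz": 0, "hand": 20},
  ],
)

```text
clock: 7.0
eef_pos: [0.5358, 0.2765, 0.1971]
tool_rot: [0.188, 0.982, 0.0, 0.001]
ft_force: [-1.2, -2.8, 8.2]
grip_width: 0.0241
grasp_force: 59.5
```

```bash
python3 -c "
from h import *
C=np.array([.58,.2530]);obs(C)
P=np.array((.6156,.2188))+.05*(1.92*TX+.48*TY);print(P)
arc(P,C,np.arange(1,7)*.1,.0503)"
```

```text
pos [0.53583439 0.27653981 0.1971035 ] r 0.050047218707285596 phi 2.6519029256376276 F [-1.2147431  -2.75776588  8.19982339] Frad -0.2251359025185817 Ftan(cw) -3.005027002877358 T [-0.5933714   0.15343949 -0.01274097]
[0.53522556 0.27652287]
0.10: -0.02 0.10  0.20: -0.05 0.20  0.30: -0.08 0.29  0.40: -0.13 0.38  0.50: -0.18 0.47  0.60: -0.24 0.55
```

drive_tool(
  rows=[
    {"dx": -0.02, "dy": 0.1, "dz": 0, "wx": 0, "wy": 0, "wz": 0, "hand": 20},
    {"dx": -0.05, "dy": 0.2, "dz": 0, "wx": 0, "wy": 0, "wz": 0, "hand": 20},
    {"dx": -0.08, "dy": 0.29, "dz": 0, "wx": 0, "wy": 0, "wz": 0, "hand": 20},
  ],
)

```text
clock: 7.3
eef_pos: [0.5448, 0.2886, 0.1971]
tool_rot: [0.188, 0.982, 0.001, 0.001]
ft_force: [-1.3, -1.9, 8.8]
grip_width: 0.0243
grasp_force: 59.5
```

```bash
python3 -c "
from h import *
C=np.array([.58,.2530]);obs(C)
P=np.array((.6156,.2188))+.05*(1.84*TX+.77*TY);print(P)
arc(P,C,np.arange(1,7)*.1,.0503)"
```

```text
pos [0.54481709 0.2886003  0.19709958] r 0.05005215953546107 phi 2.3502978417765483 F [-1.33573315 -1.86060517  8.75438511] Frad -0.38446135873979265 Ftan(cw) -2.2579247322769245 T [-0.5772465   0.30590391  0.02573874]
[0.54429267 0.28852442]
0.10: -0.05 0.09  0.20: -0.10 0.18  0.30: -0.16 0.25  0.40: -0.23 0.33  0.50: -0.30 0.39  0.60: -0.39 0.45
```

Still free, so continue.

drive_tool(
  rows=[
    {"dx": -0.05, "dy": 0.09, "dz": 0, "wx": 0, "wy": 0, "wz": 0, "hand": 20},
    {"dx": -0.1, "dy": 0.18, "dz": 0, "wx": 0, "wy": 0, "wz": 0, "hand": 20},
    {"dx": -0.16, "dy": 0.25, "dz": 0, "wx": 0, "wy": 0, "wz": 0, "hand": 20},
    {"dx": -0.23, "dy": 0.33, "dz": 0, "wx": 0, "wy": 0, "wz": 0, "hand": 20},
  ],
)

```text
clock: 7.7
eef_pos: [0.5615, 0.2996, 0.1971]
tool_rot: [0.188, 0.982, 0.001, 0.001]
ft_force: [-1.4, -2.4, 8.3]
grip_width: 0.0245
grasp_force: 59.5
```

```bash
python3 -c "
from h import *
C=np.array([.58,.2530]);obs(C)
P=np.array((.6156,.2188))+.05*(1.61*TX+1.10*TY);print(P)
arc(P,C,np.arange(1,7)*.1,.0501)"
```

```text
pos [0.56145491 0.29958359 0.1971428 ] r 0.05013931489465383 phi 1.9496666856819058 F [-1.38771414 -2.41628416  8.26829536] Frad -1.7316531950329728 Ftan(cw) -2.183015547897175 T [-0.62326089  0.35081413  0.06705684]
[0.56106857 0.29961803]
0.10: -0.08 0.06  0.20: -0.16 0.12  0.30: -0.25 0.17  0.40: -0.34 0.21  0.50: -0.43 0.24  0.60: -0.53 0.26
```

drive_tool(
  rows=[
    {"dx": -0.08, "dy": 0.06, "dz": 0, "wx": 0, "wy": 0, "wz": 0, "hand": 20},
    {"dx": -0.16, "dy": 0.12, "dz": 0, "wx": 0, "wy": 0, "wz": 0, "hand": 20},
    {"dx": -0.25, "dy": 0.17, "dz": 0, "wx": 0, "wy": 0, "wz": 0, "hand": 20},
    {"dx": -0.34, "dy": 0.21, "dz": 0, "wx": 0, "wy": 0, "wz": 0, "hand": 20},
  ],
)

```text
clock: 8.1
eef_pos: [0.581, 0.3032, 0.1971]
tool_rot: [0.188, 0.982, 0.001, 0.001]
ft_force: [-3.0, -1.7, 8.6]
grip_width: 0.024
grasp_force: 59.5
```

```bash
python3 -c "
from h import *
C=np.array([.58,.2530]);obs(C)
P=np.array((.6156,.2188))+.05*(1.27*TX+1.31*TY);print(P)
arc(P,C,np.arange(1,7)*.1,.0501)"
```

```text
pos [0.58103378 0.30318277 0.19712685] r 0.05019341409420104 phi 1.5501989928682494 F [-3.01048228 -1.69767721  8.57046367] Frad -1.7593206264374308 Ftan(cw) -2.974878551834072 T [-0.48647203  0.54102551  0.02436985]
[0.58074303 0.30310584]
0.10: -0.10 0.03  0.20: -0.19 0.05  0.30: -0.29 0.06  0.40: -0.39 0.06  0.50: -0.49 0.06  0.60: -0.59 0.04
```

drive_tool(
  rows=[
    {"dx": -0.1, "dy": 0.03, "dz": 0, "wx": 0, "wy": 0, "wz": 0, "hand": 20},
    {"dx": -0.19, "dy": 0.05, "dz": 0, "wx": 0, "wy": 0, "wz": 0, "hand": 20},
    {"dx": -0.29, "dy": 0.06, "dz": 0, "wx": 0, "wy": 0, "wz": 0, "hand": 20},
  ],
)

```text
clock: 8.4
eef_pos: [0.5954, 0.3008, 0.1971]
tool_rot: [0.188, 0.982, 0.001, 0.001]
ft_force: [-3.4, -1.6, 9.1]
grip_width: 0.0241
grasp_force: 59.5
```

```bash
python3 -c "
from h import *
C=np.array([.58,.2530]);obs(C)
P=np.array((.6156,.2188))+.05*(.98*TX+1.37*TY);print(P)
arc(P,C,np.arange(1,7)*.1,.0501)"
```

```text
pos [0.59542951 0.30081557 0.19711794] r 0.050243388724445726 phi 1.258656910531204 F [-3.40173157 -1.59335087  9.05536012] Frad -2.5610141878078214 Ftan(cw) -2.748044937822652 T [-0.28324991  0.6260311  -0.0340505 ]
[0.59532698 0.30054497]
0.10: -0.10 0.00  0.20: -0.20 -0.00  0.30: -0.30 -0.02  0.40: -0.39 -0.05  0.50: -0.49 -0.09  0.60: -0.58 -0.13
```

drive_tool(
  rows=[
    {"dx": -0.1, "dy": 0, "dz": 0, "wx": 0, "wy": 0, "wz": 0, "hand": 20},
    {"dx": -0.2, "dy": 0, "dz": 0, "wx": 0, "wy": 0, "wz": 0, "hand": 20},
    {"dx": -0.3, "dy": -0.02, "dz": 0, "wx": 0, "wy": 0, "wz": 0, "hand": 20},
  ],
)

```text
clock: 8.7
eef_pos: [0.6083, 0.2946, 0.1971]
tool_rot: [0.187, 0.982, 0.001, -0.0]
ft_force: [-5.6, -0.1, 9.5]
grip_width: 0.0243
grasp_force: 59.5
```

```bash
python3 -c "
from h import *
C=np.array([.58,.2530]);obs(C)
P=np.array((.6156,.2188))+.05*(.68*TX+1.35*TY);print(P)
arc(P,C,np.arange(1,7)*.1,.0501)"
```

```text
pos [0.60829067 0.2945503  0.19711042] r 0.05026717892995443 phi 0.9730197106705077 F [-5.59209468 -0.06652879  9.50435208] Frad -3.2022566331124267 Ftan(cw) -4.584921095312012 T [-0.14548366  1.09448198  0.06112847]
[0.6089     0.29408179]
0.10: -0.10 -0.03  0.20: -0.19 -0.07  0.30: -0.28 -0.12  0.40: -0.36 -0.17  0.50: -0.44 -0.23  0.60: -0.51 -0.30
```

The load is rising. I'll go 0.2 rad further to confirm.

drive_tool(
  rows=[
    {"dx": -0.05, "dy": -0.02, "dz": 0, "wx": 0, "wy": 0, "wz": 0, "hand": 20},
    {"dx": -0.1, "dy": -0.04, "dz": 0, "wx": 0, "wy": 0, "wz": 0, "hand": 20},
    {"dx": -0.14, "dy": -0.06, "dz": 0, "wx": 0, "wy": 0, "wz": 0, "hand": 20},
    {"dx": -0.18, "dy": -0.08, "dz": 0, "wx": 0, "wy": 0, "wz": 0, "hand": 20},
    {"dx": -0.18, "dy": -0.08, "dz": 0, "wx": 0, "wy": 0, "wz": 0, "hand": 20},
  ],
)

```text
clock: 9.2
eef_pos: [0.6153, 0.2887, 0.1972]
tool_rot: [0.187, 0.982, 0.002, 0.0]
ft_force: [-3.6, 2.6, 8.4]
grip_width: 0.0247
grasp_force: 59.4
```

```bash
python3 -c "
from h import *
C=np.array([.58,.2530]);obs(C)
P=np.array((.6156,.2188))+.05*(.5*TX+1.27*TY);print(P)
arc(P,C,np.arange(1,7)*.1,.0499)"
```

```text
pos [0.61526928 0.2887435  0.19718609] r 0.05021474127573927 phi 0.7920760237713882 F [-3.62974778  2.58368147  8.41416324] Frad -0.7103247431006946 Ftan(cw) -4.3983994392867 T [0.41818128 0.77244232 0.00166831]
[0.6157895  0.28704372]
0.10: -0.09 -0.04  0.20: -0.18 -0.09  0.30: -0.25 -0.15  0.40: -0.32 -0.23  0.50: -0.39 -0.30  0.60: -0.44 -0.39
```

drive_tool(
  rows=[
    {"dx": -0.05, "dy": -0.02, "dz": 0, "wx": 0, "wy": 0, "wz": 0, "hand": 20},
    {"dx": -0.09, "dy": -0.04, "dz": 0, "wx": 0, "wy": 0, "wz": 0, "hand": 20},
    {"dx": -0.14, "dy": -0.07, "dz": 0, "wx": 0, "wy": 0, "wz": 0, "hand": 20},
    {"dx": -0.18, "dy": -0.09, "dz": 0, "wx": 0, "wy": 0, "wz": 0, "hand": 20},
  ],
)

```text
clock: 9.6
eef_pos: [0.6211, 0.282, 0.1971]
tool_rot: [0.187, 0.982, 0.002, -0.001]
ft_force: [-6.4, 3.2, 9.6]
grip_width: 0.0242
grasp_force: 59.5
```

```bash
python3 -c "
from h import *
C=np.array([.58,.2530]);obs(C)
P=np.array((.6156,.2188))+.05*(.32*TX+1.18*TY);print(P)
arc(P,C,np.arange(1,7)*.1,.0499)"
```

```text
pos [0.62105139 0.28202145 0.19710338] r 0.05027386319529223 phi 0.6153778072305462 F [-6.40695617  3.2479205   9.58309432] Frad -3.35671718649782 Ftan(cw) -6.350631835366023 T [ 0.7227406   1.34470643 -0.01232771]
[0.62249455 0.27954091]
0.10: -0.07 -0.07  0.20: -0.15 -0.14  0.30: -0.21 -0.21  0.40: -0.26 -0.30  0.50: -0.31 -0.39  0.60: -0.35 -0.48
```

The load is clearly up: 6.4 N at the knob, or about 40 N on the foot. Stop, let go and lift.

drive_tool(
  rows=[
    {"dx": 0, "dy": 0, "dz": 0, "wx": 0, "wy": 0, "wz": 0, "hand": 40},
    {"dx": 0, "dy": 0, "dz": 0, "wx": 0, "wy": 0, "wz": 0, "hand": 70},
    {"dx": 0, "dy": 0, "dz": 0, "wx": 0, "wy": 0, "wz": 0, "hand": 85},
    {"dx": 0, "dy": 0, "dz": 0, "wx": 0, "wy": 0, "wz": 0, "hand": 85},
    {"dx": 0, "dy": 0, "dz": -0.4, "wx": 0, "wy": 0, "wz": 0, "hand": 85},
    {"dx": 0, "dy": 0, "dz": -1.0, "wx": 0, "wy": 0, "wz": 0, "hand": 85},
    {"dx": 0, "dy": 0, "dz": -1.8, "wx": 0, "wy": 0, "wz": 0, "hand": 85},
    {"dx": 0.5, "dy": 0, "dz": -2.2, "wx": 0, "wy": 0, "wz": 0, "hand": 85},
    {"dx": 1.4, "dy": 0, "dz": -2.2, "wx": 0, "wy": 0, "wz": 0, "hand": 85},
    {"dx": 2.4, "dy": 0, "dz": -2.2, "wx": 0, "wy": 0, "wz": 0, "hand": 85},
    {"dx": 3.4, "dy": 0.3, "dz": -2.2, "wx": 0, "wy": 0, "wz": 0, "hand": 85},
    {"dx": 4.4, "dy": 0.6, "dz": -2.2, "wx": 0, "wy": 0, "wz": 0, "hand": 85},
    {"dx": 5.2, "dy": 0.9, "dz": -2.2, "wx": 0, "wy": 0, "wz": 0, "hand": 85},
    {"dx": 5.6, "dy": 1.0, "dz": -2.2, "wx": 0, "wy": 0, "wz": 0, "hand": 85},
    {"dx": 5.6, "dy": 1.0, "dz": -2.2, "wx": 0, "wy": 0, "wz": 0, "hand": 85},
    {"dx": 5.6, "dy": 1.0, "dz": -2.2, "wx": 0, "wy": 0, "wz": 0, "hand": 85},
  ],
)

```text
clock: 11.2
eef_pos: [0.3807, 0.4294, 0.3047]
tool_rot: [0.187, 0.982, -0.0, 0.0]
ft_force: [-0.0, -0.3, -0.3]
grip_width: 0.0847
grasp_force: 0.0
```

```bash
python3 - <<'E'
from h import *
o=[]
for n,(u,v) in dict(scene=(322,222),top=(192,172)).items():
    im=bot.camera(n); c=im[v-40:v+40,u-40:u+40]; o.append(cv2.resize(c[:,:,::-1],(400,400),interpolation=cv2.INTER_CUBIC))
    h=cv2.cvtColor(c,cv2.COLOR_RGB2HSV); m=((h[...,0]>22)&(h[...,0]<36)&(h[...,1]>150)&(h[...,2]>90)); ys,xs=np.nonzero(m)
    if len(xs): print(n,atz(n,xs.mean()+u-40,ys.mean()+v-40,.205))
cv2.imwrite("pics/crop3.png",np.hstack(o)); print(bot.get_obs()['ft_force'],bot.get_obs()['eef_pos'])
E
```

```text
scene [0.61165302 0.29386259 0.205     ]
top [0.61662826 0.29667768 0.205     ]
[ 1.60248991 -0.46843808  0.36816729] [0.38166697 0.42863361 0.30464003]
```

View pics/crop3.png

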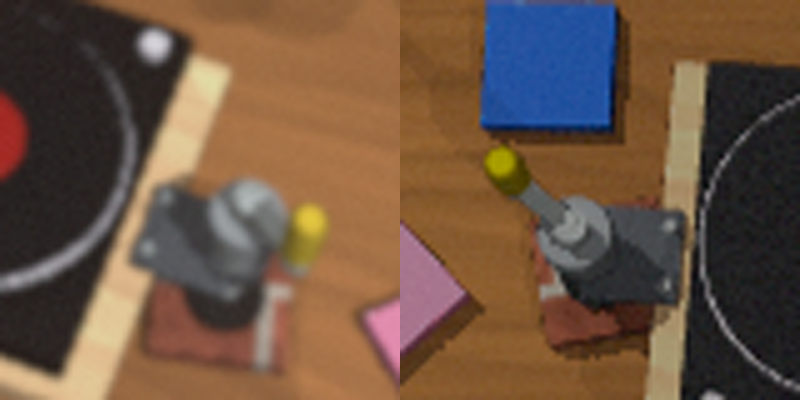

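The scene crop shows the foot down on the brick pad, at about (312,243), and the gripper clear. The knob stands at (330,220) in the scene and (173,166) in the top view. I'll check the spring-back angle once, correcting with the knob position I know from the grasp.

```bash
python3 - <<'E'
from h import *
C=np.array([.58,.253]); K0=np.array([.6165,.2189])
st={n:cv2.imread(f"pics/{n}.png")[:,:,::-1] for n in("scene","top")}
def cen(im,u,v):
    c=im[v-40:v+40,u-40:u+40].astype(float); w=np.clip(np.minimum(c[...,0],c[...,1])-c[...,2]-70,0,40); w[cv2.cvtColor(np.uint8(c),cv2.COLOR_RGB2HSV)[...,0]<22]=0
    yy,xx=np.mgrid[v-40:v+40,u-40:u+40]; return (w*xx).sum()/w.sum(),(w*yy).sum()/w.sum()
for n,(u,v) in dict(scene=(322,222),top=(192,172)).items():
    a=cen(np.ascontiguousarray(st[n]),u,v); b=cen(bot.camera(n),u,v)
    k=K0+(atz(n,*b,.205)-atz(n,*a,.205))[:2]; d=k-C; print(n,a,b,k,np.hypot(*d),np.arctan2(d[1],d[0]))
E
```

```text
scene (np.float64(320.77092846270926), np.float64(220.9124809741248)) (np.float64(343.4931880108992), np.float64(226.8732970027248)) [0.61381362 0.29448996] 0.053523615279221295 0.8869857587578045
top (np.float64(193.7108626198083), np.float64(163.2635782747604)) (np.float64(171.66123778501628), np.float64(164.05944625407167)) [0.61358945 0.29395212] 0.052965341264287924 0.8838515681693192
```

```bash
python3 -c "
from workcell import bot
print(bot.job_done())"
```

```text
the job is handed in; nothing more can be done
None
```

I turned the yellow-knob crank clockwise about 4.9 rad, until the load at the knob rose from about 2.4 N to 6.4 N. I then let go and handed the job in at about 11 s: the crank sprang back about 0.27 rad, which I estimate leaves 17–25 N on the pad.

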